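# Fit the filter slide into the photometer

## Task

Get the photometer ready for a reading: lift the filter slide with the round glass window up and off its peg on the slide rack, leaving the blank slide hanging, and, without dropping it or laying it down, put it foot first into the photometer's upright guide rails from above. Slide it down until you feel the spring balls in the rails click into the notches in its edges, so that the window stands in the beam; do not push it past the notch. Finish while still holding the slide by its grip at the notch, and leave the other things on the bench where they are.

Things in the scene. Friction and masses are not known exactly. Their poses are not given: they have to be found in the camera images.
- filter_slide: Filter slide: aluminium plate 44 mm wide, 5 mm thick, 98 mm tall, black finger grip on top, hanging upright by its slot (14 mm wide, z = 66 to 88 mm) on a rack peg. Origin: centre of its foot; z up, x = plate normal, y = along its width; symmetrical. Round 25 mm glass window at z = 28 mm; a notch in each long edge at z = 56 mm; foot edge rounded, 2.5 mm; 85 g nominal.
- filter_slide_grip (a point): Middle of the filter slide's black finger grip (ribbed block 10 mm thick along the slide's x, 30 mm wide, 40 mm tall), 118 mm above the slide's foot: where it is taken, from above. The peg's turned-up end reaches up to 23 mm below this point while the slide hangs.
- blank_slide: Blank slide, to be left hanging: aluminium plate 44 mm wide, 5 mm thick, 98 mm tall, black finger grip on top, hanging upright by its slot (14 mm wide, z = 66 to 88 mm) on a rack peg. Origin: centre of its foot; z up, x = plate normal, y = along its width; symmetrical. Same size as the filter slide, but a plain closed plate without a window.
- slide_rack: Fixed rack: base plate 110x130x8 mm, cross bar on two posts (axis at x = 30, z = 110 mm), two 6 mm steel pegs from it towards -x (front) at y = +35 and -35 mm, z = 110 mm, ends at x = -15 mm turned up 7 mm. Origin: centre of underside, x to the back. Slides hang near x = 0, normal along x. To free one: raise it 8 to 16 mm (12 is best), then draw it over 30 mm along -x.
- photometer: Fixed bench photometer 190 mm long: finned dark lamp head at +y, grey detector box at -y (all below 101 mm), between them two upright grey guide rails, open at the top (flared mouth, top at z = 110 mm). Origin: on the bench under the middle of the rails; z up, y = along the instrument, x = from rail to rail. A slide goes in foot down, width along x, normal along y, either way round.
- photometer_seat (a point): Where the centre of the slide's foot is when the balls sit in its notches: mid between the rails, 34 mm above the bench. Grooves leave 1.2 mm at each edge of the slide (x), 1.5 mm at each face (y). The bottom stop is 10 mm lower, past the notch.
- photometer_balls (a point): Midpoint between the two 8 mm spring balls that look out of the rails, 90 mm above the bench. Once the foot is this low they rub on the slide's edges (1 to 5 N). Near the notch they draw the slide in, from 4 mm either way, with up to 6 N; in the middle this force is nil; going on down, it pushes back up to 6 N before it lets the slide past.
- tip_box: Bystander, to be left alone: blue pipette tip box with a clear lid, 86x118x73 mm, at the front right of the bench; origin: centre of its underside.
- timer: Bystander, to be left alone: small light laboratory timer, 60x66x25 mm, lying near the front edge; origin: centre of its underside.
- marker_1: Bystander, to be left alone: marker pen, 33x113x13 mm, lying near the front edge; origin: centre of its underside.
- feed_bottle: Bystander, to be left alone: glass bottle with a white ported cap, 65x65x152 mm, at the back right; origin: centre of its underside.
- reagent_bottle: Bystander, to be left alone: small glass bottle with a blue screw cap, 58x58x114 mm, behind the photometer to the left; origin: centre of its underside.
- petri_0: Bystander, to be left alone: closed petri dish, 70 mm across, 17 mm high, at the back left; origin: centre of its underside.

How it is judged:
On the way, in this order (a step that is already met when the one before it is completed fails the run):
1. the filter slide is lifted off its peg and held clear of the rack (contact force between the fingers and filter_slide above 1 N and contact force between filter_slide and slide_rack below 0.05 N and distance of filter_slide from where it was at the start of the episode above 0.04 m and height (world z) of filter_slide above 0.03 m), for 0.1 s.
2. the held slide has entered the guide rails from above (contact force between the fingers and filter_slide above 1 N and x of filter_slide in the frame of photometer between -0.005 and 0.005 m and y of filter_slide in the frame of photometer between -0.004 and 0.004 m and z of filter_slide in the frame of photometer between 0.045 and 0.1 m), for 0.05 s.
At the end, for the whole second after the job is handed in: The filter slide stands upright in the guide rails (within 3 mm of their middle, tilted less than 4 degrees) with its foot 34 mm above the bench, within 2.5 mm, so that the spring balls sit in its notches; it is still, the fingers still hold it (more than 1 N), and the blank slide hangs on its peg (contact force between the fingers and filter_slide above 1 N and x of filter_slide in the frame of photometer between -0.003 and 0.003 m and y of filter_slide in the frame of photometer between -0.003 and 0.003 m and z of filter_slide in the frame of photometer between 0.0315 and 0.0365 m and angle between filter_slide's own z axis and vertical below 0.07 rad and angle between the x axis of filter_slide and the y axis of photometer, either way round below 0.12 rad and linear speed of filter_slide below 0.01 m/s and angle between blank_slide's own z axis and vertical below 0.3 rad and distance of blank_slide from where it was at the start of the episode below 0.03 m); the arm keeps its last pose, push and grip.
It fails at once if the filter slide is dropped or laid down (tilted more than 1 rad) (angle between filter_slide's own z axis and vertical above 1 rad).
It fails at once if the filter slide is pushed past the notch (more than 6 mm too deep in the rails) (x of filter_slide in the frame of photometer between -0.006 and 0.006 m and y of filter_slide in the frame of photometer between -0.005 and 0.005 m and z of filter_slide in the frame of photometer below 0.028 m).
It fails at once if the blank slide is taken off or pushed about (moved more than 30 mm) (distance of blank_slide from where it was at the start of the episode above 0.03 m).
It fails at once if a bystander is displaced by more than 30 mm or knocked over (distance of any of tip_box, timer, marker_1, feed_bottle, reagent_bottle, petri_0 from where it was at the start of the episode above 0.03 m or angle between any of tip_box, timer, marker_1, feed_bottle, reagent_bottle, petri_0's own z axis and vertical above 0.5 rad).
It also fails if it takes over 48 s, if anything falls off the work surface, if the arm or the gripper's body presses on something with over 40 N, if the wrist force passes 120 N, or if a joint passes its speed limit or range.

## Robot

A 7-joint arm with a two-finger parallel gripper is mounted at the origin on a cart in front of the work surface, level with it; the furniture and walls round the work are solid. World frame = base frame: x ahead of the robot, y to its left, z up, the work surface at z = 0. Lengths are in m, angles in rad, forces in N, time in s.
With the tool pointing down it reaches from about 0.425 to 0.95 m from the base axis. Payload 4.7 kg.
Tool frame: the origin (TCP) lies midway between the tips of the shut fingers; the grasp point (between the pads) lies 19 mm behind it; z points along the fingers, y is the line along which they close (so a half turn about z gives the same grasp; the last joint's range is limited). The gripper opens to 85 mm and grips with 20 to 120 N. Pads are 22 mm wide; open, the fingers measure 114 mm over their backs; the gripper's body (76 mm by 85 mm) begins 54 mm behind the grasp point. The pads swing forward as they close: fully open they stand 13 mm farther back than shut.
Start: joints at [1.08, 0.469, -0.049, 1.532, 0.024, 1.141, -0.082], TCP at [0.301, -0.604, 0.231] pointing down, gripper open.
Joint ranges: [-2.59, 2.59], [-0.33, 1.99], [-1.39, 1.29], [0.1, 2.45], [-1.04, 4.18], [0.21, 1.99], [-2.66, 2.66]. Speed limits (rad/s): [2.57, 2.57, 3.14, 3.14, 3.14, 3.14, 3.14].

## Interface

Orientations are given as a unit quaternion [w, x, y, z].
In Python, from bench import ctrl gives the robot as it stands.
- The arm moves only by the tool servo_tool, never from a script. Its argument "moves" is a list of rows, each an object with "travel": the shift along the world's x, y, z in cm, a list of three; "delta_rot": the turn, a rotation vector about the world's x, y, z in degrees, a list of three; "grip": the opening, from -1 (shut) to 1 (fully open). In form: [{"travel": [tx, ty, tz], "delta_rot": [ax, ay, az], "grip": grip}, ...]. A call has 1 to 12 rows; each row is the pose to reach, as a shift and turn from the pose commanded when the call began; what a row does not reach only later rows make up. A row lasts 1/8 s, in which the tool goes at most 62.5 mm and 10.7 degrees, less where a joint would pass 70% of its speed; a pose out of reach is approached as far as the arm can. A call with a gripper value outside its range is refused whole. The fingers move at their own pace and stop on an object; "newtons" is the grip in N (left out, the last holds). Time passes only in rows, so rows that repeat a pose let the fingers close. It gives the time, the measured TCP pose, the force, the opening and the grip force at its end, in the units of the state.
- ctrl.get_state(): the state, without advancing time (a new reading comes with each control period).
- ctrl.camera(name): name is "side" or "top" or "wrist"; returns a dict with "pixels" (480x640x3 uint8, red, green, blue), "fov_y" (degrees; the focal length in pixels is half the picture's height over the tangent of half this angle, whatever the lens; pixels are square), "cx", "cy" (the principal point, pixels), "extrinsics" (4x4, takes a point from camera to world coordinates). Camera axes: x right, y up, looking along -z (the intrinsics and any distortion apply to the point x, -y, -z); pixel columns grow to the right and rows downward; lengths in m; the calibration is good to about 2 mm. A picture is of the moment at which its call begins. There is no depth.
- ctrl.job_done(): hands the job in; it is judged then, once.
The state is a dict: "t": time; "q": joint angles; "joint_vel": joint speeds; "tau": joint torques, N m; "eef_pos": TCP position; "tcp_rot": TCP orientation; "ft_force": force on the tool from outside, world axes, zero at the start; "torque": the same for the moment, N m; "width": opening from 0.0 (shut) to 1.0 (fully open); "grasp_force": force on a finger pad.
Only numpy, scipy, OpenCV 4.12 (cv2) and the standard library are available. Lean on these libraries where they do the work, as an engineer would, in place of code of your own. Each camera call takes 0.05 s, during which the arm holds its last target. There are 200 camera calls.

## Working session

There is one attempt and no reset: what is moved stays moved. The work goes in short steps, Python scripts to look and compute and a tool call to move; the robot and the scene stay as the last step left them, time stands still between calls to the robot, and variables do not carry over. Pictures are saved under pics/ and viewed, at most 10 in all, crops included, and the job is handed in when it is done.

Besides the shell and the picture viewer there is one more tool, called after "Emit:" by a JSON object that holds its "op" and its "data". servo_tool: Moves the arm, as the interface text tells. Its arguments: {"type":"object","properties":{"moves":{"type":"array","items":{"type":"object","properties":{"travel":{"type":"array","items":{"type":"number"}},"delta_rot":{"type":"array","items":{"type":"number"}},"grip":{"type":"number"}}}},"newtons":{"type":"number"}},"required":["moves"]}

```bash
mkdir -p pics; cat > h.py <<'E'
import numpy as np, cv2, json
from bench import ctrl
def shot(name,fn):
    c=ctrl.camera(name); cv2.imwrite(f'pics/{fn}.png',c['pixels'][:,:,::-1])
    np.save(f'pics/{fn}.npy',dict(f=240/np.tan(np.radians(c['fov_y']/2)),cx=c['cx'],cy=c['cy'],E=np.array(c['extrinsics']),keys=[(k,v) for k,v in c.items() if k!='pixels']),allow_pickle=True); return c
def cal(fn): return np.load(f'pics/{fn}.npy',allow_pickle=True).item()
def ray(fn,u,v):
    k=cal(fn); d=np.array([(u-k['cx'])/k['f'],-(v-k['cy'])/k['f'],-1]); return k['E'][:3,3],k['E'][:3,:3]@d
def at_z(fn,u,v,z):
    o,d=ray(fn,u,v); return o+d*(z-o[2])/d[2]
def proj(fn,P):
    k=cal(fn); p=(np.atleast_2d(P)-k['E'][:3,3])@k['E'][:3,:3]; return np.c_[k['cx']-k['f']*p[:,0]/p[:,2],k['cy']+k['f']*p[:,1]/p[:,2]]
E
python3 - <<'E'
from h import *
for n in ['top','side','wrist']:
    c=shot(n,n+'0'); print(n,[(k,np.round(v,3).tolist() if not isinstance(v,str) else v) for k,v in c.items() if k!='pixels'])
s=ctrl.get_state(); print(s)
E
```

```text
top [('fov_y', 45.074), ('cx', 325.032), ('cy', 238.784), ('extrinsics', [[0.012, 0.987, -0.161, 0.33], [-1.0, 0.011, -0.012, -0.084], [-0.01, 0.162, 0.987, 1.394], [0.0, 0.0, 0.0, 1.0]])]
side [('fov_y', 45.852), ('cx', 309.904), ('cy', 237.474), ('extrinsics', [[-0.415, 0.567, -0.712, -0.378], [-0.91, -0.238, 0.34, 0.385], [0.023, 0.789, 0.614, 0.912], [0.0, 0.0, 0.0, 1.0]])]
wrist [('fov_y', 65.055), ('cx', 321.46), ('cy', 243.073), ('extrinsics', [[0.445, 0.854, 0.27, 0.368], [-0.896, 0.425, 0.132, -0.57], [-0.002, -0.301, 0.954, 0.373], [0.0, 0.0, 0.0, 1.0]])]
{'t': 0.15, 'q': array([ 1.08012269,  0.4692972 , -0.0485891 ,  1.53341713,  0.0240956 ,
        1.14101891, -0.08231931]), 'joint_vel': array([ 0.00037616, -0.00364133, -0.00016123, -0.00307102, -0.00214513,
        0.00036552, -0.00068115]), 'tau': array([ 4.74522785e-04, -5.10764444e+01, -4.66075831e-02, -2.37979031e+01,
        1.07315218e-02,  5.36787251e-03,  7.08148377e-06]), 'eef_pos': array([ 0.30054966, -0.60389179,  0.23047584]), 'tcp_rot': array([-7.51164692e-04,  9.73463635e-01,  2.28840438e-01, -2.01391004e-04]), 'ft_force': array([0.33604412, 0.82753781, 0.56898232]), 'torque': array([ 0.01112028, -0.01334199, -0.00110724]), 'grasp_force': 0.0, 'width': 1.0023333687621985}
```

View pics/top0.png

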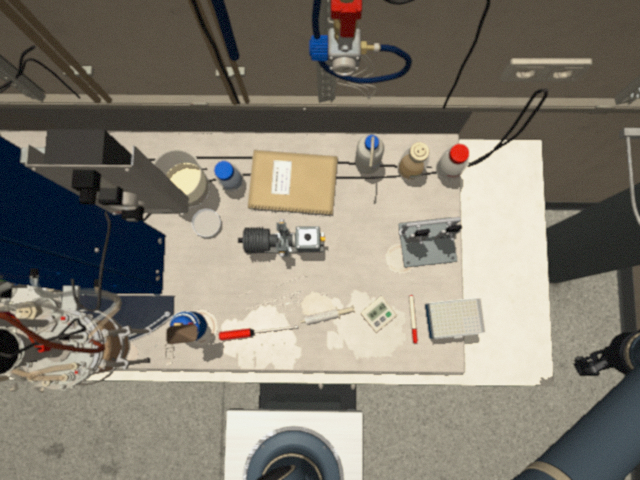

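View pics/side0.png

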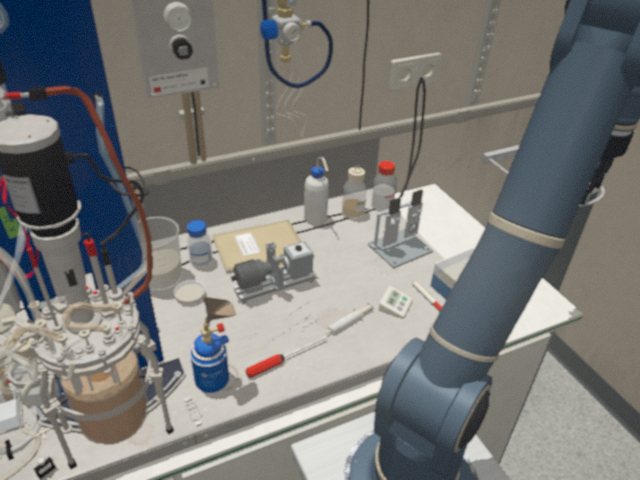

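The top view shows the photometer at about (283,240), the rack at (430,243) and the slide grips at about (408,233) and (453,228). In the side view the rack is at (400,230) and the photometer at (275,270). I'll enlarge both to see which slide has the window.

```bash
python3 - <<'E'
from h import *
def cr(fn,u,v,w,h):
    im=cv2.imread(f'pics/{fn}.png')[v:v+h,u:u+w]; return cv2.resize(im,(400,300),interpolation=cv2.INTER_CUBIC)
m=np.vstack([np.hstack([cr('top0',390,210,80,60),cr('side0',360,180,80,60)]),np.hstack([cr('top0',235,215,96,72),cr('side0',224,232,96,72)])])
cv2.imwrite('pics/mos.png',m)
for p in [(430,243),(283,240)]: print(at_z('top0',*p,0.05))
E
```

```text
[ 0.54267112 -0.31467561  0.05      ]
[0.54607524 0.03094664 0.05      ]
```

View pics/mos.png

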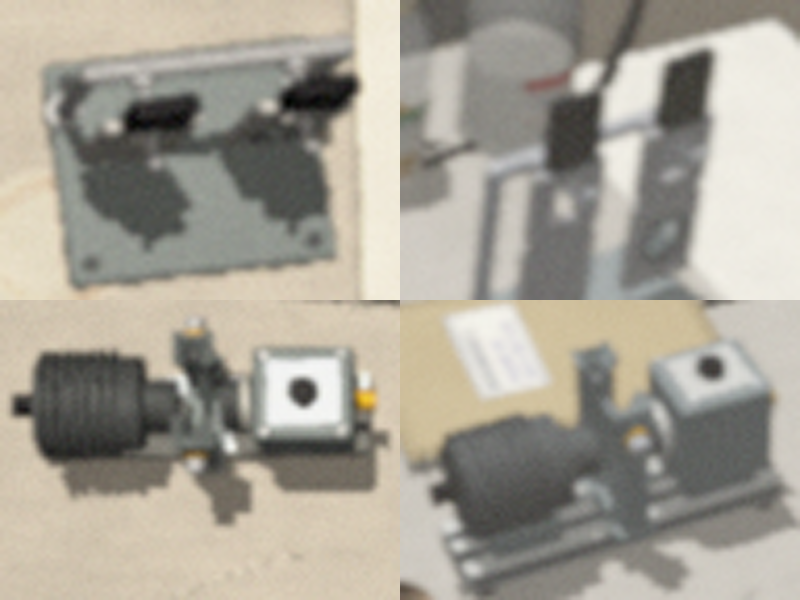

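In the mosaic, the windowed slide is the far one in the side view, with its grip at side (417,198) and top (454,228), on the -y side. The blank is nearer, at +y. The rail tops are at top pixels (282,222) and (282,253).

```bash
python3 - <<'E'
from h import *
def tri(obs):
    A=np.zeros((3,3));b=np.zeros(3)
    for o in obs:
        c,d=ray(*o); d=d/np.linalg.norm(d); M=np.eye(3)-np.outer(d,d); A+=M;b+=M@c
    return np.linalg.solve(A,b)
print('filter grip',tri([('top0',454,228.4),('side0',417.4,197.6)]))
print('blank grip',tri([('top0',422.4,232.2),('side0',394.8,206)]))
for z in (.143,.163): print(at_z('top0',454,228.4,z),at_z('top0',422.4,232.2,z))
print('rails',at_z('top0',281.8,222.2,.09),at_z('top0',281.8,253.4,.09))
a=at_z('top0',405,267,.008);b=at_z('top0',457,261,.008);print('rack edge',a,b)
print('rack L',at_z('top0',399,223,.008), 'phot ends',at_z('top0',238,312/4.1667-300/4.1667+215+24,.05),at_z('top0',322.5,239,.05))
print(ctrl.get_state()['eef_pos'])
E
```

```text
filter grip [ 0.56171165 -0.3528096   0.13873684]
blank grip [ 0.55278225 -0.28313425  0.1379198 ]
[ 0.56096153 -0.35184563  0.143     ] [ 0.55175832 -0.28251285  0.143     ]
[ 0.55727134 -0.34757058  0.163     ] [ 0.54821522 -0.27934596  0.163     ]
rails [0.58104313 0.03127672 0.09      ] [0.50870863 0.02950272 0.09      ]
rack edge [ 0.49019442 -0.26083833  0.008     ] [ 0.50613337 -0.38603359  0.008     ]
rack L [ 0.59783117 -0.24730378  0.008     ] phot ends [0.54044133 0.13698119 0.05      ] [ 0.54946618 -0.06210233  0.05      ]
[ 0.30054966 -0.60389179  0.23047584]
```

Emit:
{"op": "servo_tool", "data": {"moves": [{"travel": [3,3,3],"delta_rot": [0,0,9],"grip": 1},{"travel": [7,6,3],"delta_rot": [0,0,18],"grip": 1},{"travel": [11,10,3],"delta_rot": [0,0,27],"grip": 1},{"travel": [15,14,3],"delta_rot": [0,0,36],"grip": 1},{"travel": [19,18,3],"delta_rot": [0,0,45],"grip": 1},{"travel": [23,22,3],"delta_rot": [0,0,54],"grip": 1},{"travel": [26,25.2,3],"delta_rot": [0,0,63],"grip": 0.5},{"travel": [26,25.2,3],"delta_rot": [0,0,70.8],"grip": 0.0},{"travel": [26,25.2,3],"delta_rot": [0,0,70.8],"grip": 0.0},{"travel": [26,25.2,3],"delta_rot": [0,0,70.8],"grip": 0.0}]}}

```text
t: 1.4
eef_pos: [0.56, -0.3533, 0.261]
tcp_rot: [-0.0, 0.662, 0.749, -0.0]
ft_force: [-0.7, -0.0, -0.2]
width: 0.5
grasp_force: 0.0
```

```bash
python3 - <<'E'
from h import *
shot('wrist','w1'); s=ctrl.get_state(); print(s['t'],s['eef_pos'],s['tcp_rot'],s['width'],s['q'],s['ft_force'])
c=cal('w1'); print(c['E'].round(3)); print(proj('w1',[[.561,-.352,.163],[.561,-.352,.143]]))
E
```

```text
1.45 [ 0.56000426 -0.35333011  0.26113779] [-1.52180099e-04  6.62203521e-01  7.49323960e-01 -2.77211047e-04] 0.5026560586060767 [ 0.77346179  0.45645733 -0.39546921  1.51310941  0.18302943  1.20909378
  0.47273238] [ 0.03148471  0.24607758 -0.46703578]
[[ 0.993 -0.117 -0.035  0.55 ]
 [ 0.122  0.947  0.298 -0.277]
 [-0.001 -0.3    0.954  0.404]
 [ 0.     0.     0.     1.   ]]
[[325.16309981 243.02830208]
 [324.93829074 234.70224214]]
```

View pics/w1.png

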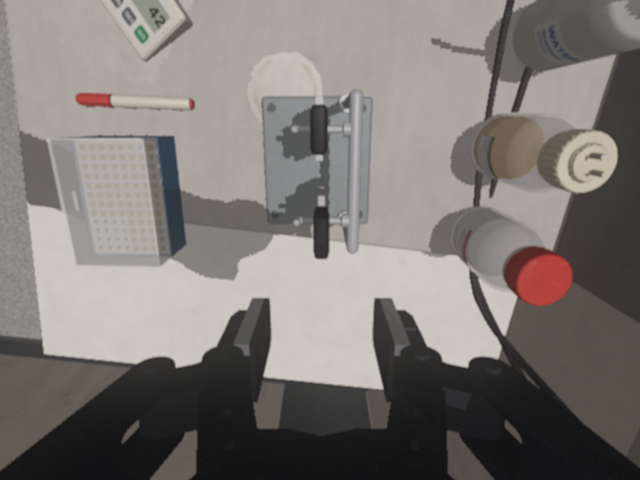

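The wrist view shows the filter grip at about (321,232), the blank grip at (319,130) and the cross bar at x≈354. I'll zoom in for a precise measurement.

```bash
python3 - <<'E'
from h import *
im=cv2.imread('pics/w1.png')[85:265,255:385]
im=cv2.convertScaleAbs(im,alpha=1.5,beta=15)
cv2.imwrite('pics/w1c.png',cv2.resize(im[:,:],None,fx=3.3,fy=3.3,interpolation=cv2.INTER_CUBIC))
E
```

```text
(no output)
```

View pics/w1c.png

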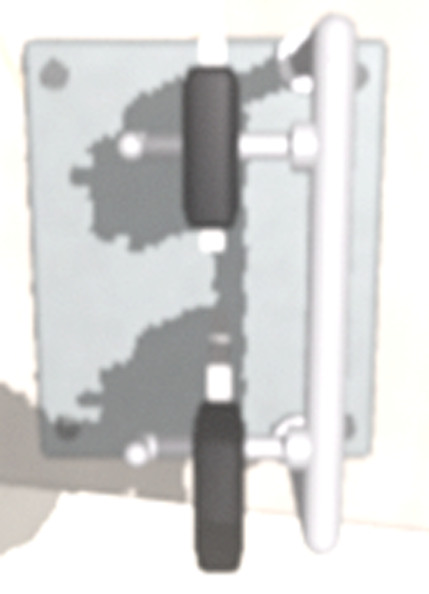

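```bash
python3 - <<'E'
from h import *
g=lambda x,y,z: at_z('w1',255+x/3.3,85+y/3.3,z)
a=g(219,572,.163); b=g(219,403,.123); print('filter far top',a,'near bottom',b,'mid',(a+b)/2,np.linalg.norm((a-b)[:2]))
a2=g(212,225,.163); b2=g(211,65,.123); print('blank',a2,b2,(a2+b2)/2)
d=(a2+b2-a-b)/2; print('yaw grips',np.degrees(np.arctan2(-d[0],d[1])),np.linalg.norm(d[:2]))
t=g(131,145,.12);u=g(137,453,.12); d=t-u; print('tips',t,u,np.degrees(np.arctan2(-d[0],d[1])),np.linalg.norm(d))
t=g(335,30,.116);u=g(321,540,.116); d=t-u; print('bar',np.degrees(np.arctan2(-d[0],d[1])),np.linalg.norm(d))
t=g(25,45,.008);u=g(43,455,.008); d=t-u; print('base',t,u,np.degrees(np.arctan2(-d[0],d[1])),np.linalg.norm(d))
t=g(387,45,.008);u=g(372,455,.008); d=t-u; print('baseR',np.degrees(np.arctan2(-d[0],d[1])),np.linalg.norm(d))
E
```

```text
filter far top [ 0.55980136 -0.36312275  0.163     ] near bottom [ 0.55646316 -0.33645879  0.123     ] mid [ 0.55813226 -0.34979077  0.143     ] 0.026872106725988727
blank [ 0.54999941 -0.29419966  0.163     ] [ 0.54587014 -0.26418185  0.123     ] [ 0.54793478 -0.27919076  0.143     ]
yaw grips 8.218973763480625 0.07133267535516272
tips [ 0.53044859 -0.28248587  0.12      ] [ 0.53884557 -0.35133886  0.12      ] 6.953182544708275 0.06936312329263844
bar 6.925269601334198 0.11594634200089211
base [ 0.48865097 -0.26007112  0.008     ] [ 0.50401942 -0.38509386  0.008     ] 7.007938947482817 0.12596378189245136
baseR 7.091669163182482 0.12591977414468045
```

Emit:
{"op": "servo_tool", "data": {"moves": [{"travel": [-0.2,0.3,-4],"delta_rot": [0,0,0],"grip": 0.0},{"travel": [-0.2,0.3,-8],"delta_rot": [0,0,0],"grip": 0.0},{"travel": [-0.2,0.3,-11],"delta_rot": [0,0,0],"grip": -0.1},{"travel": [-0.2,0.3,-13.3],"delta_rot": [0,0,0],"grip": -0.2},{"travel": [-0.2,0.3,-13.3],"delta_rot": [0,0,0],"grip": -0.4},{"travel": [-0.2,0.3,-13.3],"delta_rot": [0,0,0],"grip": -0.6},{"travel": [-0.2,0.3,-13.3],"delta_rot": [0,0,0],"grip": -1},{"travel": [-0.2,0.3,-13.3],"delta_rot": [0,0,0],"grip": -1},{"travel": [-0.2,0.3,-13.3],"delta_rot": [0,0,0],"grip": -1}], "newtons": 40}}

```text
t: 2.58
eef_pos: [0.5596, -0.3498, 0.1297]
tcp_rot: [0.001, 0.661, 0.75, 0.0]
ft_force: [0.1, 0.2, 5.1]
width: 0.116
grasp_force: 43.4
```

```bash
python3 - <<'E'
from h import *
shot('wrist','w2');shot('side','s2'); s=ctrl.get_state(); print(s['t'],s['eef_pos'],s['width'],s['ft_force'],s['grasp_force'],s['torque'])
a=cv2.imread('pics/w2.png'); b=cv2.resize(cv2.imread('pics/s2.png')[160:280,340:460],(480,480),interpolation=cv2.INTER_CUBIC)
a=a[:,160:480]
cv2.imwrite('pics/m2.png',np.hstack([a,b]))
E
```

```text
2.675 [ 0.55959398 -0.34987206  0.1296592 ] 0.10417450624234914 [-3.19351971e-04 -6.92082314e-01  6.37955211e+00] 43.58821213245392 [-0.18834888 -0.00786528 -0.04791574]
```

View pics/m2.png

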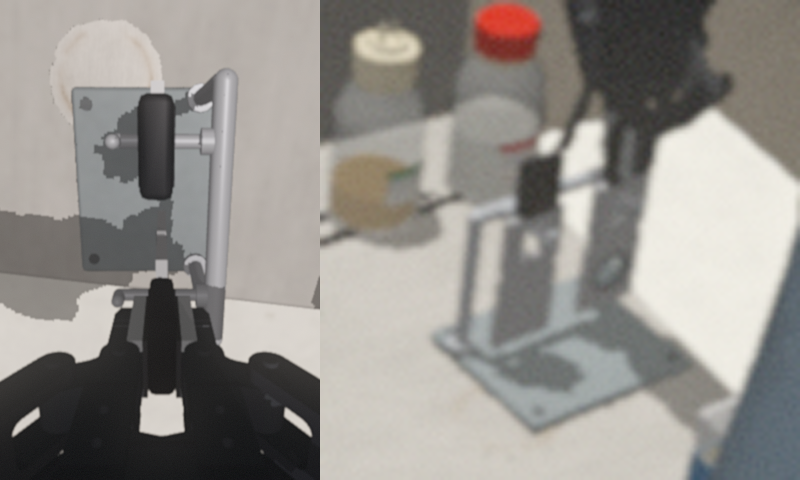

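The gripper holds the windowed slide, and the blank is untouched. I'll lift about 12 mm.

Emit:
{"op": "servo_tool", "data": {"moves": [{"travel": [0,0,0.5],"delta_rot": [0,0,0],"grip": -1},{"travel": [0,0,1.0],"delta_rot": [0,0,0],"grip": -1},{"travel": [0,0,1.4],"delta_rot": [0,0,0],"grip": -1},{"travel": [0,0,1.4],"delta_rot": [0,0,0],"grip": -1},{"travel": [0,0,1.4],"delta_rot": [0,0,0],"grip": -1}]}}

```text
t: 3.3
eef_pos: [0.5586, -0.3492, 0.1421]
tcp_rot: [-0.0, 0.661, 0.75, -0.0]
ft_force: [-0.9, -0.0, -0.6]
width: 0.109
grasp_force: 42.7
```

Emit:
{"op": "servo_tool", "data": {"moves": [{"travel": [-0.7,-0.09,0],"delta_rot": [0,0,0],"grip": -1},{"travel": [-1.4,-0.17,0],"delta_rot": [0,0,0],"grip": -1},{"travel": [-2.1,-0.26,0],"delta_rot": [0,0,0],"grip": -1},{"travel": [-2.8,-0.34,0],"delta_rot": [0,0,0],"grip": -1},{"travel": [-3.5,-0.43,0],"delta_rot": [0,0,0],"grip": -1},{"travel": [-4.2,-0.52,0],"delta_rot": [0,0,0],"grip": -1},{"travel": [-5.5,-0.67,0],"delta_rot": [0,0,0],"grip": -1},{"travel": [-6.5,-0.8,0],"delta_rot": [0,0,0],"grip": -1},{"travel": [-6.5,-0.8,0],"delta_rot": [0,0,0],"grip": -1}]}}

```text
t: 4.42
eef_pos: [0.4926, -0.3579, 0.1423]
tcp_rot: [-0.0, 0.661, 0.75, -0.0]
ft_force: [0.3, -0.6, -0.7]
width: 0.11
grasp_force: 42.7
```

Emit:
{"op": "servo_tool", "data": {"moves": [{"travel": [-0.5,0,4],"delta_rot": [0,0,0],"grip": -1},{"travel": [-0.5,0,9],"delta_rot": [0,0,0],"grip": -1},{"travel": [-0.5,3,10.3],"delta_rot": [0,0,9],"grip": -1},{"travel": [-0.5,7,10.3],"delta_rot": [0,0,18],"grip": -1},{"travel": [-0.5,12,10.3],"delta_rot": [0,0,27],"grip": -1},{"travel": [0,17,10.3],"delta_rot": [0,0,36],"grip": -1},{"travel": [1,22,10.3],"delta_rot": [0,0,45],"grip": -1},{"travel": [2,27,10.3],"delta_rot": [0,0,54],"grip": -1},{"travel": [3,32,10.3],"delta_rot": [0,0,63],"grip": -1},{"travel": [4,36,10.3],"delta_rot": [0,0,72],"grip": -1},{"travel": [5,38.5,10.3],"delta_rot": [0,0,80],"grip": -1},{"travel": [5.4,38.9,10.3],"delta_rot": [0,0,85],"grip": -1}]}}

```text
t: 5.92
eef_pos: [0.5482, 0.0349, 0.2458]
tcp_rot: [0.001, -0.024, 1.0, 0.001]
ft_force: [-0.5, -1.3, -1.0]
width: 0.111
grasp_force: 42.7
```

Emit:
{"op": "servo_tool", "data": {"moves": [{"travel": [0,0,0],"delta_rot": [0,0,0],"grip": -1},{"travel": [0,0,0],"delta_rot": [0,0,0],"grip": -1}]}}

```text
t: 6.18
eef_pos: [0.5477, 0.0312, 0.2453]
tcp_rot: [-0.0, -0.019, 1.0, -0.0]
ft_force: [0.9, -0.1, -0.4]
width: 0.11
grasp_force: 42.7
```

```bash
python3 - <<'E'
from h import *
shot('wrist','w3');shot('top','t3');shot('side','s3'); s=ctrl.get_state(); print(s['t'],s['eef_pos'],s['tcp_rot'],s['q'],s['ft_force'],s['grasp_force'],s['torque'])
a=cv2.imread('pics/w3.png'); b=cv2.imread('pics/s3.png')[180:310,210:340]; c=cv2.imread('pics/t3.png')[190:290,225:325]
a=a[:,120:520]; z=cv2.INTER_CUBIC
cv2.imwrite('pics/m3.png',np.hstack([cv2.resize(a,(500,600),interpolation=z),np.vstack([cv2.resize(b,(300,300),interpolation=z),cv2.resize(c,(300,300),interpolation=z)])]))
p=s['eef_pos']; print(proj('w3',[p,p-[0,0,.1047],[.546,.031,.11]]))
E
```

```text
6.325 [0.54767975 0.03110949 0.24536934] [-1.41342957e-05 -1.89279649e-02  9.99820835e-01 -1.71054657e-04] [ 0.53390871  0.36540518 -0.84863027  1.78348096  0.30155225  1.12864799
  1.19558874] [ 0.67163156  0.74930212 -0.76179102] 42.73405730724335 [-0.01878836 -0.02582041 -0.01063699]
[[321.46101313 317.67331175]
 [321.45595489 243.35797896]
 [321.39283155 229.21858709]]
```

View pics/m3.png

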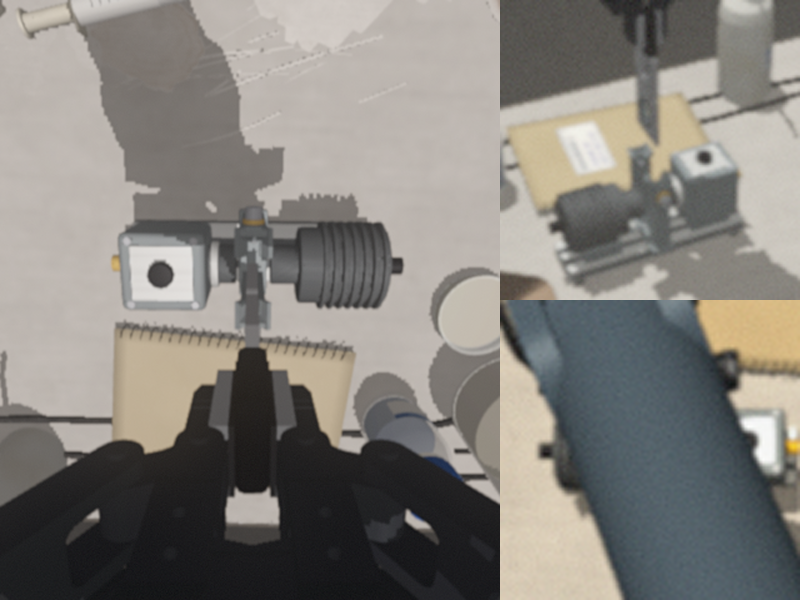

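The wrist view shows the slide held upright above the photometer. The rails are near original pixels (322,180) and (322,250), with the slide edge between them. I'll zoom in.

```bash
python3 - <<'E'
from h import *
im=cv2.imread('pics/w3.png')[155:295,275:375]
im=cv2.convertScaleAbs(im,alpha=1.7,beta=20)
im=cv2.resize(im,None,fx=4.2,fy=4.2,interpolation=cv2.INTER_CUBIC)
cv2.imwrite('pics/w3c.png',im)
E
```

```text
(no output)
```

View pics/w3c.png

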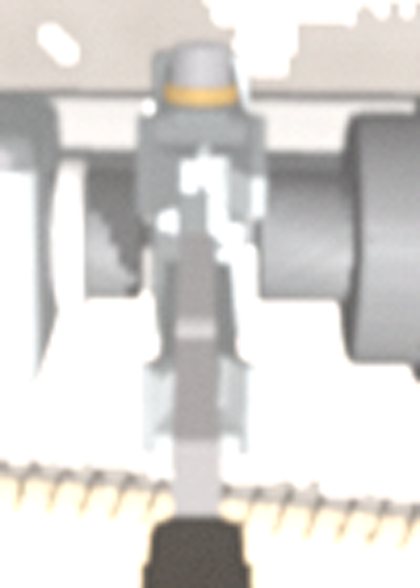

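```bash
python3 - <<'E'
from h import *
g=lambda x,y,z: at_z('w3',275+x/4.2,155+y/4.2,z)
for n,a in dict(near_outer=(202,115,.11),near_L=(138,150,.11),near_R=(266,150,.11),cap=(202,70,.09),far_outer=(197,450,.11),far_L=(147,400,.11),far_R=(247,400,.11),foot_near=(196.5,235,.1407),slide_grip=(196.5,517,.146+.0925)).items(): print(n,g(*a).round(4))
for z in(.135,.1407,.145): print(z,g(196.5,235,z).round(4))
i=lambda u,v,z: at_z('top0',235+u/4.1667,215+(v-300)/4.1667,z).round(4)
print('top: far cap',i(195,325,.09),'near cap',i(195,462,.09),'far rail outer',i(195,340,.11),'near rail outer',i(195,450,.11))
s=ctrl.get_state(); print(s['eef_pos'])
# predicted images for hypothesised photometer pose
print((proj('w3',[[.546-.022,.031,.1407],[.546+.022,.031,.1407]])-[275,155])*4.2)
E
```

```text
near_outer [0.5102 0.0309 0.11  ]
near_L [0.5168 0.0199 0.11  ]
near_R [0.516  0.0425 0.11  ]
cap [0.5048 0.0308 0.09  ]
far_outer [0.5728 0.0324 0.11  ]
far_L [0.5633 0.0228 0.11  ]
far_R [0.5626 0.0413 0.11  ]
foot_near [0.5249 0.0305 0.1407]
slide_grip [0.5325 0.0307 0.2385]
0.135 [0.5262 0.0305 0.135 ]
0.1407 [0.5249 0.0305 0.1407]
0.145 [0.5239 0.0305 0.145 ]
top: far cap [0.5839 0.0313 0.09  ] near cap [0.5076 0.0295 0.09  ] far rail outer [0.5717 0.0294 0.11  ] near rail outer [0.5114 0.0279 0.11  ]
[0.54767975 0.03110949 0.24536934]
[[199.88851103 229.57843896]
 [190.01051811 486.57597101]]
```

```bash
python3 - <<'E'
from h import *
def axis(u,v1,v2,z):
    o,a=ray('w3',u,v1);_,b=ray('w3',u,v2); d=a/np.linalg.norm(a)+b/np.linalg.norm(b); return (o+d*(z-o[2])/d[2]).round(4), 
print('tubeL',axis(275+110/4.2,155+165/4.2,155+297/4.2,.062),'tubeR',axis(275+300/4.2,155+163/4.2,155+297/4.2,.062),'lamp',axis(275+375/4.2,155+113/4.2,155+362/4.2,.062))
a=lambda x,y,z: at_z('w3',120+x/1.25,y/1.25,z).round(4)
print('screw det',a(160,274,.102),'box top near/far',a(160,234,.101),a(160,308,.101),'yel knob',a(116,263,.062),'lamp knob',a(398,265,.062))
g=cv2.imread('pics/w3.png',0)
for c in (313,314,315,330,331,332,337): print(c,g[170:272,c].tolist())
E
```

```text
tubeL (array([0.5423, 0.013 , 0.062 ]),) tubeR (array([0.5406, 0.0529, 0.062 ]),) lamp (array([0.5417, 0.0688, 0.062 ]),)
screw det [ 0.5422 -0.0265  0.102 ] box top near/far [ 0.5173 -0.0261  0.101 ] [ 0.5649 -0.0271  0.101 ] yel knob [ 0.5455 -0.065   0.062 ] lamp knob [0.5396 0.1343 0.062 ]
313 [91, 90, 88, 86, 84, 83, 82, 81, 78, 75, 74, 76, 81, 86, 92, 92, 93, 92, 88, 81, 80, 84, 85, 86, 85, 84, 86, 86, 86, 84, 87, 85, 85, 84, 91, 113, 139, 151, 150, 134, 107, 96, 95, 96, 96, 96, 94, 92, 92, 91, 90, 91, 89, 86, 86, 83, 83, 81, 79, 81, 81, 82, 83, 87, 93, 99, 103, 100, 96, 89, 81, 82, 87, 94, 106, 116, 124, 126, 125, 125, 125, 125, 126, 123, 118, 113, 105, 109, 122, 136, 143, 147, 157, 170, 176, 172, 166, 158, 136, 103, 88, 98]
314 [84, 80, 78, 77, 79, 83, 84, 84, 80, 75, 73, 74, 81, 87, 91, 92, 93, 92, 89, 82, 79, 79, 83, 86, 85, 85, 87, 85, 85, 86, 86, 85, 84, 84, 97, 127, 153, 163, 161, 143, 113, 96, 96, 96, 97, 95, 92, 85, 82, 81, 82, 80, 80, 77, 76, 77, 76, 76, 74, 75, 73, 75, 72, 74, 72, 74, 75, 74, 75, 75, 80, 84, 89, 97, 110, 121, 126, 125, 126, 125, 124, 124, 122, 118, 1
[... 1781 characters left out ...]
, 151, 149, 152, 155, 155, 153, 157, 163, 169, 166, 158, 141, 113, 95, 99, 105, 108, 108, 108, 107, 107, 108, 107, 107, 109, 110, 110, 112, 108, 106, 110, 116, 121, 122, 125, 146, 169, 180, 184, 184, 181, 163, 133, 115]
337 [183, 179, 161, 131, 115, 112, 97, 82, 94, 115, 127, 126, 115, 102, 98, 99, 98, 98, 98, 97, 93, 87, 87, 87, 88, 88, 95, 114, 129, 134, 133, 132, 133, 132, 133, 130, 118, 100, 93, 91, 92, 90, 92, 92, 92, 92, 94, 92, 92, 89, 89, 89, 88, 86, 84, 89, 120, 158, 180, 184, 183, 184, 183, 184, 183, 184, 183, 181, 182, 181, 180, 175, 170, 169, 171, 175, 176, 175, 176, 176, 176, 176, 175, 175, 175, 176, 176, 176, 177, 177, 177, 177, 177, 180, 181, 183, 183, 184, 180, 162, 129, 102]
```

The estimates agree that the instrument centre is x≈0.5417, y≈0.0316, so I shift −5.5 mm in x and +1 mm in y. Then I lower to just above the mouth and check.

Emit:
{"op": "servo_tool", "data": {"moves": [{"travel": [-0.3,0.05,0],"delta_rot": [0,0,0],"grip": -1},{"travel": [-0.55,0.1,-1],"delta_rot": [0,0,0],"grip": -1},{"travel": [-0.55,0.1,-2],"delta_rot": [0,0,0],"grip": -1},{"travel": [-0.55,0.1,-2.5],"delta_rot": [0,0,0],"grip": -1},{"travel": [-0.55,0.1,-2.5],"delta_rot": [0,0,0],"grip": -1},{"travel": [-0.55,0.1,-2.5],"delta_rot": [0,0,0],"grip": -1}]}}

```text
t: 7.08
eef_pos: [0.5425, 0.0328, 0.2205]
tcp_rot: [0.0, -0.02, 1.0, 0.0]
ft_force: [0.1, -0.3, -0.5]
width: 0.108
grasp_force: 42.7
```

```bash
python3 - <<'E'
from h import *
shot('wrist','w4'); shot('side','s4'); s=ctrl.get_state(); print(s['t'],s['eef_pos'],s['ft_force'])
im=cv2.convertScaleAbs(cv2.imread('pics/w4.png')[150:290,272:372],alpha=1.4,beta=10)
b=cv2.imread('pics/s4.png')[215:295,240:310]; z=cv2.INTER_CUBIC
cv2.imwrite('pics/m4.png',np.hstack([cv2.resize(im,None,fx=4.2,fy=4.2,interpolation=z)[:560],cv2.resize(b,None,fx=5,fy=7,interpolation=z)]))
E
```

```text
7.175 [0.54256184 0.03282087 0.22062663] [-0.10511524 -0.2289839  -1.26840377]
```

View pics/m4.png

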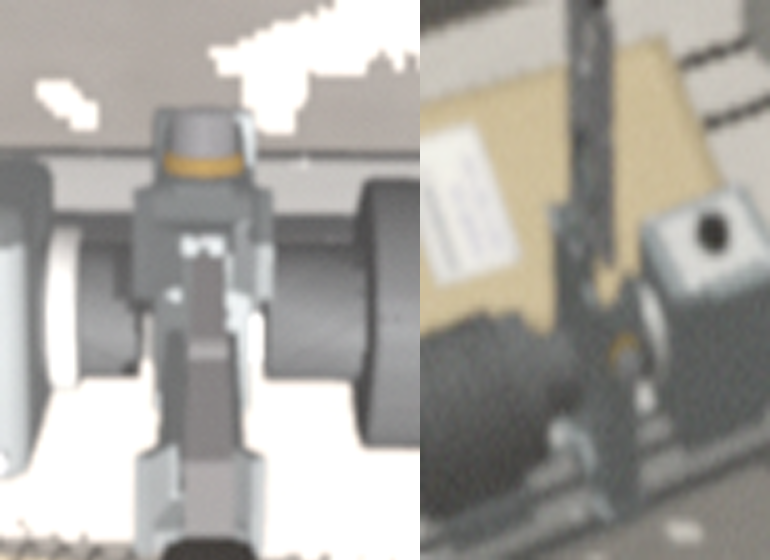

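```bash
python3 - <<'E'
from h import *
g=lambda x,y,z: at_z('w4',272+x/4.2,150+y/4.2,z).round(4)
for n,a in dict(near=(203.5,215,.11),cap=(203,150,.09),mouthwhite=(202,242,.11),far=(201,500,.11),foot_near=(207,250,.116),foot_L=(188,255,.116),foot_R=(227,255,.116),notch=(214.5,350,.172),near_outer=(203,188,.11),far_outer=(201,548,.11)).items(): print(n,g(*a))
im=cv2.imread('pics/w4.png',0)
for r in (212,216,220,226,240,255): print(r,im[r,300:340].tolist())
E
```

```text
near [0.5143 0.031  0.11  ]
cap [0.5069 0.0306 0.09  ]
mouthwhite [0.5188 0.031  0.11  ]
far [0.5638 0.0325 0.11  ]
foot_near [0.5188 0.0318 0.116 ]
foot_L [0.5197 0.0288 0.116 ]
foot_R [0.5195 0.035  0.116 ]
notch [0.5193 0.0327 0.172 ]
near_outer [0.5099 0.0308 0.11  ]
far_outer [0.5728 0.0328 0.11  ]
212 [62, 61, 64, 73, 85, 88, 88, 87, 87, 86, 85, 86, 85, 85, 85, 91, 94, 93, 88, 86, 85, 87, 86, 87, 91, 114, 133, 121, 107, 105, 106, 105, 112, 129, 140, 141, 129, 97, 74, 74]
216 [67, 65, 66, 74, 85, 88, 89, 87, 86, 85, 85, 85, 85, 85, 84, 89, 94, 94, 88, 86, 86, 87, 87, 85, 86, 105, 125, 117, 106, 105, 105, 107, 115, 132, 140, 140, 126, 100, 89, 88]
220 [74, 72, 71, 73, 79, 80, 82, 81, 83, 88, 95, 115, 137, 153, 146, 118, 96, 91, 87, 86, 87, 86, 87, 85, 90, 119, 151, 159, 154, 147, 139, 125, 119, 126, 130, 126, 123, 109, 101, 99]
226 [109, 109, 109, 101, 79, 80, 110, 120, 107, 95, 95, 96, 95, 95, 96, 95, 95, 90, 89, 86, 87, 87, 86, 86, 88, 109, 143, 163, 166, 165, 162, 178, 209, 206, 155, 93, 94, 104, 106, 106]
240 [153, 152, 150, 149, 156, 170, 183, 177, 146, 104, 82, 75, 74, 73, 75, 74, 77, 85, 88, 87, 87, 87, 86, 88, 88, 86, 80, 76, 92, 127, 148, 160, 179, 180, 163, 140, 128, 124, 125, 125]
255 [183, 183, 183, 183, 183, 182, 179, 176, 157, 116, 81, 78, 86, 89, 83, 80, 84, 88, 88, 88, 87, 88, 88, 88, 88, 89, 86, 79, 76, 98, 141, 171, 180, 183, 183, 182, 183, 182, 182, 182]
```

Slide is about 0.8 mm too far in +y; x is centred. I'll correct that and start inserting.

Emit:
{"op": "servo_tool", "data": {"moves": [{"travel": [0,-0.07,0],"delta_rot": [0,0,0],"grip": -1},{"travel": [0,-0.07,-0.5],"delta_rot": [0,0,0],"grip": -1},{"travel": [0,-0.07,-0.9],"delta_rot": [0,0,0],"grip": -1},{"travel": [0,-0.07,-1.3],"delta_rot": [0,0,0],"grip": -1},{"travel": [0,-0.07,-1.7],"delta_rot": [0,0,0],"grip": -1},{"travel": [0,-0.07,-1.7],"delta_rot": [0,0,0],"grip": -1},{"travel": [0,-0.07,-1.7],"delta_rot": [0,0,0],"grip": -1}]}}

```text
t: 8.05
eef_pos: [0.5427, 0.032, 0.2034]
tcp_rot: [0.0, -0.02, 1.0, 0.0]
ft_force: [0.3, -0.6, -1.8]
width: 0.113
grasp_force: 42.8
```

Emit:
{"op": "servo_tool", "data": {"moves": [{"travel": [0,0,-0.5],"delta_rot": [0,0,0],"grip": -1},{"travel": [0,0,-1.0],"delta_rot": [0,0,0],"grip": -1},{"travel": [0,0,-1.5],"delta_rot": [0,0,0],"grip": -1},{"travel": [0,0,-2.0],"delta_rot": [0,0,0],"grip": -1},{"travel": [0,0,-2.0],"delta_rot": [0,0,0],"grip": -1},{"travel": [0,0,-2.0],"delta_rot": [0,0,0],"grip": -1}]}}

```text
t: 8.8
eef_pos: [0.5426, 0.0321, 0.1829]
tcp_rot: [0.0, -0.02, 1.0, 0.0]
ft_force: [3.7, 0.6, -2.5]
width: 0.109
grasp_force: 42.4
```

Emit:
{"op": "servo_tool", "data": {"moves": [{"travel": [0.06,0,-0.5],"delta_rot": [0,0,0],"grip": -1},{"travel": [0.06,0,-1.0],"delta_rot": [0,0,0],"grip": -1},{"travel": [0.06,0,-1.5],"delta_rot": [0,0,0],"grip": -1},{"travel": [0.06,0,-2.0],"delta_rot": [0,0,0],"grip": -1},{"travel": [0.06,0,-2.5],"delta_rot": [0,0,0],"grip": -1},{"travel": [0.06,0,-2.8],"delta_rot": [0,0,0],"grip": -1},{"travel": [0.06,0,-2.8],"delta_rot": [0,0,0],"grip": -1},{"travel": [0.06,0,-2.8],"delta_rot": [0,0,0],"grip": -1}]}}

```text
t: 9.8
eef_pos: [0.5429, 0.0319, 0.1548]
tcp_rot: [-0.0, -0.02, 1.0, 0.0]
ft_force: [4.5, 0.8, -4.3]
width: 0.111
grasp_force: 42.4
```

```bash
python3 - <<'E'
from h import *
shot('wrist','w5'); shot('side','s5')
for i in range(3): ctrl.camera('top'); s=ctrl.get_state(); print(s['t'],s['eef_pos'],s['ft_force'],s['torque'])
E
```

```text
9.95 [0.54284822 0.03191315 0.1549348 ] [ 3.64199759  0.90797425 -4.77333324] [ 0.22279899 -1.19063357  0.00531711]
10.0 [0.54282651 0.03191593 0.15494772] [ 4.89263085  0.30377699 -3.71851307] [ 0.2370099  -1.2876632  -0.04721075]
10.05 [0.54289524 0.03190441 0.15507695] [ 4.74966725  0.13425087 -3.09817234] [ 0.14908615 -1.17804237 -0.03163981]
```

Emit:
{"op": "servo_tool", "data": {"moves": [{"travel": [0.06,0,-0.4],"delta_rot": [0,0,0],"grip": -1},{"travel": [0.06,0,-0.8],"delta_rot": [0,0,0],"grip": -1},{"travel": [0.06,0,-1.0],"delta_rot": [0,0,0],"grip": -1},{"travel": [0.06,0,-1.0],"delta_rot": [0,0,0],"grip": -1},{"travel": [0.06,0,-1.0],"delta_rot": [0,0,0],"grip": -1}]}}

```text
t: 10.68
eef_pos: [0.5432, 0.032, 0.1448]
tcp_rot: [-0.0, -0.02, 1.0, 0.0]
ft_force: [1.2, 0.8, -0.6]
width: 0.108
grasp_force: 42.7
```

Emit:
{"op": "servo_tool", "data": {"moves": [{"travel": [0,0,-0.15],"delta_rot": [0,0,0],"grip": -1},{"travel": [0,0,-0.15],"delta_rot": [0,0,0],"grip": -1},{"travel": [0,0,-0.15],"delta_rot": [0,0,0],"grip": -1}]}}

```text
t: 11.05
eef_pos: [0.5433, 0.032, 0.1436]
tcp_rot: [-0.0, -0.02, 1.0, 0.0]
ft_force: [1.9, -0.2, 0.7]
width: 0.108
grasp_force: 42.9
```

Emit:
{"op": "servo_tool", "data": {"moves": [{"travel": [0,0,-0.15],"delta_rot": [0,0,0],"grip": -1},{"travel": [0,0,-0.15],"delta_rot": [0,0,0],"grip": -1},{"travel": [0,0,-0.15],"delta_rot": [0,0,0],"grip": -1}]}}

```text
t: 11.42
eef_pos: [0.5432, 0.0319, 0.1418]
tcp_rot: [-0.0, -0.02, 1.0, 0.0]
ft_force: [4.1, 0.7, -4.6]
width: 0.11
grasp_force: 42.4
```

The notch is drawing the slide in. I'll continue in small steps.

Emit:
{"op": "servo_tool", "data": {"moves": [{"travel": [0,0,-0.1],"delta_rot": [0,0,0],"grip": -1},{"travel": [0,0,-0.1],"delta_rot": [0,0,0],"grip": -1},{"travel": [0,0,-0.1],"delta_rot": [0,0,0],"grip": -1}]}}

```text
t: 11.8
eef_pos: [0.5434, 0.0319, 0.1411]
tcp_rot: [-0.0, -0.02, 1.0, 0.0]
ft_force: [3.7, 0.6, -3.4]
width: 0.11
grasp_force: 42.4
```

Emit:
{"op": "servo_tool", "data": {"moves": [{"travel": [0,0,-0.1],"delta_rot": [0,0,0],"grip": -1},{"travel": [0,0,-0.1],"delta_rot": [0,0,0],"grip": -1},{"travel": [0,0,-0.1],"delta_rot": [0,0,0],"grip": -1}]}}

```text
t: 12.18
eef_pos: [0.5436, 0.0319, 0.1402]
tcp_rot: [0.0, -0.02, 1.0, 0.0]
ft_force: [2.3, -0.5, -3.1]
width: 0.107
grasp_force: 42.4
```

Emit:
{"op": "servo_tool", "data": {"moves": [{"travel": [0,0,-0.1],"delta_rot": [0,0,0],"grip": -1},{"travel": [0,0,-0.1],"delta_rot": [0,0,0],"grip": -1},{"travel": [0,0,-0.1],"delta_rot": [0,0,0],"grip": -1}]}}

```text
t: 12.55
eef_pos: [0.5435, 0.032, 0.1394]
tcp_rot: [-0.0, -0.02, 1.0, 0.0]
ft_force: [2.0, -0.1, -1.9]
width: 0.11
grasp_force: 42.6
```

```bash
python3 - <<'E'
from h import *
shot('side','s6'); shot('wrist','w6')
F=[]
for i in range(5): ctrl.camera('top'); s=ctrl.get_state(); F.append(s['ft_force'])
print(s['t'],s['eef_pos'],np.mean(F,0),s['torque'])
z=cv2.INTER_CUBIC
a=cv2.convertScaleAbs(cv2.imread('pics/w6.png')[140:340,235:410],alpha=1.3,beta=10); b=cv2.imread('pics/s6.png')[190:310,220:325]
cv2.imwrite('pics/m6.png',np.hstack([cv2.resize(a,(400,457),interpolation=z),cv2.resize(b,(400,457),interpolation=z)]))
E
```

```text
12.9 [0.54350144 0.03201524 0.13935324] [ 2.07331656 -0.09485728 -1.92496918] [ 0.03168365 -0.6479632  -0.096058  ]
```

View pics/m6.png

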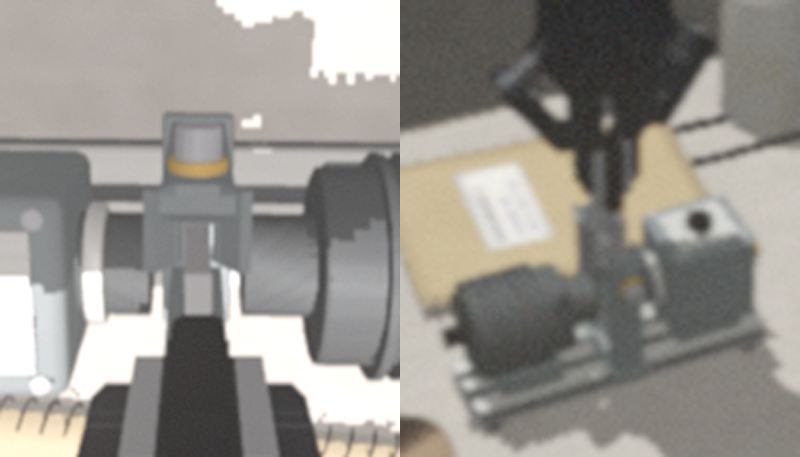

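Slide sits in the rails with the pull-in force falling off linearly. It should reach the centre about 0.7 mm lower, at TCP ≈ 0.1387.

Emit:
{"op": "servo_tool", "data": {"moves": [{"travel": [0.02,0,-0.07],"delta_rot": [0,0,0],"grip": -1},{"travel": [0.02,0,-0.07],"delta_rot": [0,0,0],"grip": -1},{"travel": [0.02,0,-0.07],"delta_rot": [0,0,0],"grip": -1},{"travel": [0.02,0,-0.07],"delta_rot": [0,0,0],"grip": -1}]}}

```text
t: 13.4
eef_pos: [0.5437, 0.032, 0.1388]
tcp_rot: [-0.0, -0.02, 1.0, -0.0]
ft_force: [0.1, -0.2, 0.3]
width: 0.109
grasp_force: 43.0
```

```bash
python3 - <<'E'
from h import *
F=[]
for i in range(6): ctrl.camera('top'); s=ctrl.get_state(); F.append(s['ft_force'])
print(s['t'],s['eef_pos'],np.mean(F,0),s['torque'],s['grasp_force'])
E
```

```text
13.7 [0.54368576 0.03204834 0.13867474] [ 0.80721591 -0.3295896   1.49961051] [ 0.01929982 -0.15767349 -0.02641643] 43.043344616889954
```

The vertical force changed sign between 0.1394 and 0.1387, so the balls are in the notches. I'll hand in.

```bash
python3 -c "
from bench import ctrl
print(ctrl.job_done())"
```

```text
the job is handed in; nothing more can be done
None
```

The windowed filter slide is in the photometer rails, still held by its grip. The wrist force points to the spring balls sitting in the notches, with the foot at about 34 mm, and the job is handed in; no verdict was returned.

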